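# Ready the kettle for filling through its spout

### The job

Get the kettle on the hob ready to be filled through its spout: with a fingertip, push the tap's swivel arm round until its outlet stands directly above the kettle's spout mouth, then press the thumb lever on the kettle's handle all the way down so that the spout cover flips fully open. The program finishes while still holding the lever down. Only push and press: do not lift or shift the kettle, and leave the glasses, saucers, jar and tongs where they are.

Things in the scene. Friction and masses are not known exactly. Their poses are not given: they have to be found in the camera images.
- filler: the fixed installation: a black glass built-in hob, 280 x 240 mm and 5 mm proud of the counter, with a stainless deck-mounted filler tap beside it. Origin on the counter at the axis of the tap's upright pillar (28 mm thick, base flange 56 mm across), z up, x towards the hob, whose centre lies at x = 305 mm
- swivel_arm (a joint): angle of the tap's swivel arm about the vertical pillar axis, rad: 0 when the arm points along the filler's x (over the hob's middle), positive counter-clockwise seen from above; range -2.2 to 2.2. It starts parked aside on the positive side. It turns freely on friction of about 0.12 N m (about 1 N near its outer end) and stays where it is left
- pivot (a point): the point where the swivel arm's centre line meets the pillar axis, 237 mm above the counter; the round boss there is 34 mm thick and its top is 254 mm above the counter
- outlet (a point): centre of the downward opening of the tap's outlet, at the outer end of the swivel arm, 180 mm from the pillar axis and 200 mm above the counter. The arm is a level round stainless tube, 18 mm thick, its centre line 237 mm above the counter; the nozzle below its end is 21 mm thick and runs from the tube down to this point
- kettle: aluminium kettle, 0.7 to 1 kg, standing loose on the hob: body 176 mm across, 112 mm tall, black lid knob to 139 mm, hoop handle in the plane of the spout with its top 191 mm above the kettle's foot. Origin at the centre of its underside, x towards the spout, z up. The spout points roughly at the tap's pillar
- spout_mouth (a point): centre of the kettle's round spout mouth (inner diameter 41 mm), 125 mm in front of the kettle's axis and 130 mm above its foot, hidden under the spout cover while that is shut
- thumb_lever: aluminium rocker, 5 mm thick, atop the front of the kettle's handle; origin at its pivot, 50 mm before the kettle's axis, 205 mm above its foot; axes as the kettle's at rest. Pad slopes up and back at 0.5 rad; pressed, it turns 0.5 rad to a stop where it lies level, lifting the cover by a link rod. Spring: about 1.6 N on the pad to start, 4 N at the stop; springs back if let go
- lever_pad (a point): middle of the thumb lever's pad, on its top face. The pad is 38 mm long (along the kettle's x) by 26 mm wide; at rest this point is 37 mm behind the pivot and about 229 mm above the kettle's foot; pressed home it has come down about 21 mm and back about 7 mm. The pad stays above the handle all the way
- spout_cover (a joint): angle of the spout cover, a round aluminium flap 49 mm across hinged on the kettle's side of the mouth, rad: 0 shut, 1.36 fully open with the lever at its stop (about 0.68 with the lever half down)
- glass1: one of five clear waisted tea glasses, 92 mm tall, 59 mm across the rim, standing in a row beside the hob (number 1 counted from the tap's end); origin at the centre of its foot; a bystander
- glass2: one of five clear waisted tea glasses, 92 mm tall, 59 mm across the rim, standing in a row beside the hob (number 2 counted from the tap's end); origin at the centre of its foot; a bystander
- glass3: one of five clear waisted tea glasses, 92 mm tall, 59 mm across the rim, standing in a row beside the hob (number 3 counted from the tap's end); origin at the centre of its foot; a bystander
- glass4: one of five clear waisted tea glasses, 92 mm tall, 59 mm across the rim, standing in a row beside the hob (number 4 counted from the tap's end); origin at the centre of its foot; a bystander
- glass5: one of five clear waisted tea glasses, 92 mm tall, 59 mm across the rim, standing in a row beside the hob (number 5 counted from the tap's end); origin at the centre of its foot; a bystander
- saucers: stack of six orange ceramic saucers, 120 mm across, 52 mm tall, standing on the counter near the parked tap arm; origin at the centre of its underside; a bystander
- jar: screw-top glass jar, 84 mm across, 125 mm tall, behind the tap pillar; origin at the centre of its underside; a bystander
- tongs: stainless sugar tongs lying flat on the counter between tap and hob, 110 mm long, 9 mm high; origin at the middle of its underside; a bystander
Mind the look-alikes: they are no part of the job. Leave any yellow look-alike of the kettle alone.

How it is judged:
By the outcome, as a careful person would: the job done as asked, in the order asked, and still so for the second after the job is handed in, while the arm keeps its last pose, push and grip.
It also fails if it takes over 48 s, if anything falls off the work surface, if the arm or the gripper's body presses on something with over 40 N, if the wrist force passes 120 N, or if a joint passes its speed limit or range.

### The arm

A 6-joint arm with a two-finger parallel gripper is mounted at the origin on the work surface. World frame = base frame: x ahead of the robot, y to its left, z up, the work surface at z = 0. Lengths are in m, angles in rad, forces in N, time in s.
With the tool pointing down it reaches from about 0.25 to 0.725 m from the base axis. Payload 4 kg.
Tool frame: the origin (TCP) lies on the front face of the gripper's body, between the roots of the fingers; the fingertips stand 73 mm ahead of it and the grasp point (between the pads) lies 54 mm ahead of it; z points along the fingers, y is the line along which they close (so a half turn about z gives the same grasp; the last joint's range is limited). The gripper opens to 85 mm and grips with 20 to 120 N. Pads are 22 mm wide; open, the fingers measure 114 mm over their backs; the gripper's body (76 mm by 85 mm) begins 54 mm behind the grasp point. The pads swing forward as they close: fully open they stand 13 mm farther back than shut.
Start: joints at [-1.298, 0.241, 0.005, 1.335, 0, 1.571], TCP at [0.135, -0.482, 0.304] pointing down, gripper open.
Joint ranges: [-2.72, 2.72], [-1.05, 1.87], [-1.09, 1.28], [-1.99, 2.15], [-1.42, 1.44], [-3.14, 3.14]. Speed limits (rad/s): [2.79, 2.79, 3.14, 3.14, 3.14, 3.14].

### API

Orientations are given as a unit quaternion [x, y, z, w].
In Python, from workcell import bot gives the robot as it stands. The module is installed in compiled form; this text tells all that it offers.
- The arm moves only by the tool step_arm, never from a script. Its argument "rows" is a list of rows, each a list of 2 entries, a list of its own where there are three numbers: the shift along the tool's x, y, z in mm, then the turn about the tool's z in degrees. A call has 1 to 12 rows; each row is the pose to reach, as a shift and turn from the pose commanded when the call began, along the tool's axes at that moment; what a row does not reach only later rows make up. A row lasts 1/8 s, in which the tool goes at most 62.5 mm and 10.7 degrees, less where a joint would pass 70% of its speed; a pose out of reach is approached as far as the arm can. A call with a gripper value outside its range is refused whole. "claw" is the gripper's target within -1 to 1 (shut at 1, half-way at 0, fully open at -1), set as the call begins (left out, the last holds). The fingers move at their own pace and stop on an object; the grip force is fixed at half the most. Time passes only in rows, so rows that repeat a pose let the fingers close. It gives the time, the measured TCP pose, the force, the opening and the grip force at its end, in the units of the state.
- bot.get_obs(): the state, without advancing time (a new reading comes with each control period).
- bot.camera(name): name is "scene" or "top" or "wrist"; returns (picture, depth): 420x560x3 uint8, red, green, blue; 420x560 float32, m along the optical axis (not along the pixel's ray), 0 where there is no reading.
- bot.camera_params(name): a dict with "fx", "fy", "cx", "cy" (pixels), "pose" (4x4, takes a point from camera to world coordinates). Camera axes: x right, y up, looking along -z (the intrinsics and any distortion apply to the point x, -y, -z); pixel columns grow to the right and rows downward; lengths in m; the calibration is good to about 2 mm. A picture is of the moment at which its call begins: read the wrist's pose just before it. camera_params takes no time and is no camera call; for the wrist camera it gives the pose at the moment of the call.
- bot.job_done(): hands the job in; it is judged then, once.
Trained networks look in the newest picture that a camera, given by its name, has taken for a name from the list of things; names that differ only in an ending like _2 or _b are one class to them, and where a whole thing is asked for, a point or a joint stands for the part that bears it (a point fixed in the world has none). Each returns a list of dicts, best first, with "score" (0 to 1); they miss things now and then, are a little off and sometimes report something else, mostly with a low value. They report only what shows in the picture. A call takes as long as a camera call. They do not tell look-alikes from the thing itself.
- bot.trace(target, camera): "pixels" (420x560 bool, what is visible of it) and "uv" ([column, row] in pixels, amid what is visible of it).
The state is a dict: "clock": time; "joint_pos": joint angles; "joint_vel": joint speeds; "tau": joint torques, N m; "eef_pos": TCP position; "tool_rot": TCP orientation; "ft_force": force on the tool from outside, world axes, zero at the start; "ft_torque": the same for the moment, N m; "grip_width": finger opening in m; "grasp_force": force on a finger pad.
Only numpy, scipy, OpenCV 4.12 (cv2) and the standard library are available. Lean on these libraries where they do the work, as an engineer would, in place of code of your own. Each camera call takes 0.05 s, during which the arm holds its last target. There are 200 camera calls.

## Working session

There is one attempt and no reset: what is moved stays moved. The work goes in short steps, Python scripts to look and compute and a tool call to move; the robot and the scene stay as the last step left them, time stands still between calls to the robot, and variables do not carry over. Pictures are saved under pics/ and viewed, at most 10 in all, crops included, and the job is handed in when it is done.

Besides the shell and the picture viewer there is one more tool, called by a JSON object that holds its "api" and its "payload". step_arm: Moves the arm, as the interface text tells. Its arguments: {"type":"object","properties":{"rows":{"type":"array"},"claw":{"type":"number"}},"required":["rows"]}

```bash
mkdir -p pics; cat > h.py <<'E'
import numpy as np, cv2
from workcell import bot
def shot(n,f=None):
    im,d=bot.camera(n); p=bot.camera_params(n)
    if f: cv2.imwrite('pics/'+f,im[:,:,::-1])
    return im,d,p
def cloud(d,p):
    v,u=np.mgrid[:d.shape[0],:d.shape[1]]
    P=np.stack([(u-p['cx'])/p['fx']*d,-(v-p['cy'])/p['fy']*d,-d],-1)
    T=np.array(p['pose']); return P@T[:3,:3].T+T[:3,3]
E
python3 - <<'E'
from h import *
o=bot.get_obs(); print(o['clock'],o['eef_pos'],o['tool_rot'],o['ft_force'])
for n in ['scene','top']:
    im,d,p=shot(n,n+'0.png'); np.savez(n+'0.npz',im=im,d=d,C=cloud(d,p)); C=cloud(d,p)
    print(n,{k:p[k] for k in p if k!='pose'},np.round(p['pose'],3).tolist())
    for t in ['kettle','swivel_arm','thumb_lever','outlet','lever_pad','filler','pivot','spout_cover']:
        for r in bot.trace(t,n)[:3]:
            m=r['pixels']&(d>0); print(t,round(r['score'],2),np.round(r['uv']),m.sum(),np.round(np.median(C[m],0),3) if m.any() else '')
E
```

```text
0.0 [ 0.13458667 -0.4810414   0.30302412] [ 9.90710338e-01  1.35985034e-01 -1.60122929e-04 -1.03471745e-03] [ 0.10076618 -0.71992957  0.58344889]
scene {'fx': 433.3978597866644, 'fy': 433.3978597866644, 'cx': 281.86205965029137, 'cy': 211.4370734117909} [[0.764, -0.476, 0.436, 0.983], [0.645, 0.548, -0.532, -0.582], [0.015, 0.688, 0.726, 0.934], [0.0, 0.0, 0.0, 1.0]]
kettle 0.86 [289. 227.] 3914 [ 0.542 -0.004  0.112]
kettle 0.73 [295. 130.] 3092 [0.295 0.314 0.1  ]
swivel_arm 0.88 [212. 256.] 984 [ 0.538 -0.256  0.245]
thumb_lever 0.6 [214. 256.] 1026 [ 0.537 -0.256  0.245]
thumb_lever 0.59 [328. 295.] 620 [ 0.711 -0.079  0.072]
thumb_lever 0.58 [287. 191.] 268 [0.52  0.007 0.224]
lever_pad 0.63 [288. 185.] 264 [0.52  0.011 0.226]
filler 0.77 [254. 266.] 5823 [ 0.581 -0.079  0.006]
filler 0.16 [328. 297.] 521 [ 0.712 -0.079  0.073]
pivot 0.73 [213. 258.] 1036 [ 0.533 -0.256  0.245]
pivot 0.26 [344. 254.] 488 [0.673 0.05  0.074]
spout_cover 0.63 [268. 240.] 242 [ 0.542 -0.09   0.142]
spout_cover 0.47 [263. 113.] 121 [0.175 0.294 0.136]
top {'fx': 497.3667407999659, 'fy': 497.36674079
[... 200 characters left out ...]
3 [0.271 0.328 0.109]
kettle 0.77 [272. 208.] 3343 [0.506 0.022 0.114]
swivel_arm 0.61 [379. 200.] 751 [ 0.529 -0.25   0.245]
swivel_arm 0.41 [275. 202.] 251 [0.519 0.007 0.224]
thumb_lever 0.79 [278. 202.] 250 [0.518 0.009 0.225]
thumb_lever 0.65 [143. 310.] 207 [0.258 0.344 0.225]
outlet 0.74 [380. 202.] 704 [ 0.519 -0.249  0.246]
lever_pad 0.63 [146. 310.] 252 [0.254 0.343 0.222]
filler 0.57 [297. 223.] 5469 [ 0.499 -0.011  0.007]
pivot 0.85 [379. 197.] 570 [ 0.523 -0.249  0.246]
pivot 0.35 [269. 157.] 373 [0.681 0.041 0.05 ]
spout_cover 0.74 [168. 339.] 314 [0.17  0.3   0.138]
spout_cover 0.67 [307. 197.] 299 [ 0.539 -0.083  0.142]
spout_cover 0.24 [298. 223.] 5630 [ 0.5   -0.004  0.007]
```

View pics/scene0.png

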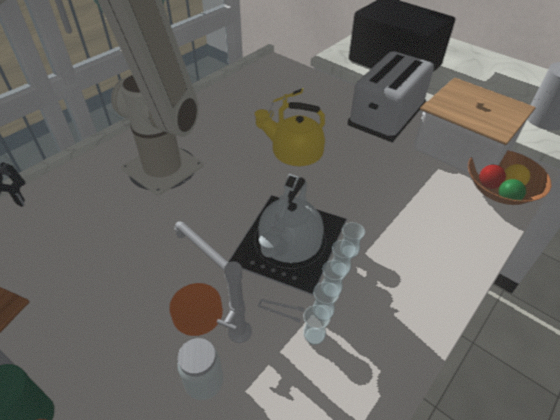

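View pics/top0.png

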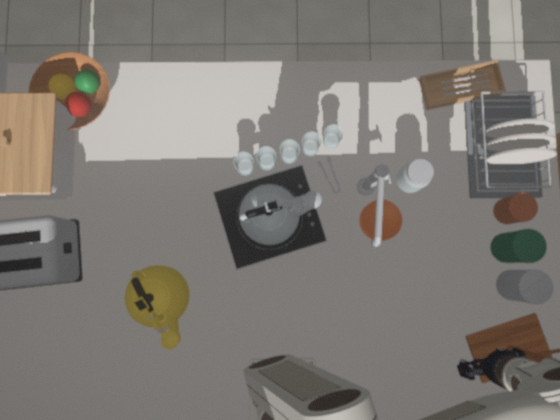

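The aluminium kettle stands on the hob at scene (289,227) and top (272,208). The yellow one at scene (295,130) and top (158,298) is the look-alike. The tap pillar is at scene (237,325) and the arm end at scene (180,228) and top (377,242). The glasses run along the far side. Next I fit the geometry and make one enlarged crop.

```bash
python3 - <<'E'
from h import *
for n in ['scene','top']:
    z=np.load(n+'0.npz'); C=z['C']; im=z['im']; d=z['d']
    def reg(x0,x1,y0,y1,z0,z1): 
        m=(d>0)&(C[...,0]>x0)&(C[...,0]<x1)&(C[...,1]>y0)&(C[...,1]<y1)&(C[...,2]>z0)&(C[...,2]<z1); return m
    m=reg(.38,.72,-.36,-.15,.225,.27); P=C[m]
    c=P.mean(0); u=np.linalg.svd(P-c,full_matrices=0)[2][0]; t=(P-c)@u
    print(n,'arm',len(P),c.round(4),u.round(3),(c+u*t.min()).round(3),(c+u*t.max()).round(3), 'z',np.percentile(P[:,2],[5,50,90,98]).round(4))
    m=reg(.45,.75,-.35,-.15,.06,.225);P=C[m];print('pillar/nozzle pts',len(P))
    for a in (P[P[:,0]>.57],P[P[:,0]<.5]):
        if len(a): print('  ',a.mean(0).round(3),a.min(0).round(3),a.max(0).round(3))
    # kettle
    m=reg(.4,.62,-.12,.14,.20,.28);P=C[m];c=P.mean(0);s=np.linalg.svd(P-c,full_matrices=0);print('lever pts',len(P),c.round(3),s[2][0].round(3),P.min(0).round(3),P.max(0).round(3))
    for t in ['spout_cover','lever_pad','thumb_lever','kettle']: pass
    m=reg(.4,.62,-.12,.14,.185,.2);print('handle',C[m].mean(0).round(3) if m.any() else '')
    for lo,hi in ((.03,.05),(.06,.08),(.09,.105)):
        m=reg(.4,.62,-.05,.14,lo,hi);P=C[m]
        if len(P)>10: 
            from scipy.optimize import least_squares
            r=least_squares(lambda q:np.hypot(P[:,0]-q[0],P[:,1]-q[1])-q[2],[.52,.02,.08],loss='soft_l1',f_scale=.003);print('circ',lo,len(P),r.x.round(4))
    # hob: dark low pixels
    g=im.max(2); m=reg(.3,.7,-.2,.2,-.01,.02)&(g<50); 
    k=cv2.morphologyEx(m.astype(np.uint8),cv2.MORPH_OPEN,np.ones((3,3)));P=C[k>0];r=cv2.minAreaRect((P[:,:2]*1000).astype(np.float32));print('hob',r,np.median(P[:,2]))
    m=reg(.48,.62,-.13,-.05,.125,.17);P=C[m];print('cover',len(P),P.mean(0).round(4),P.min(0).round(3),P.max(0).round(3))
a=cv2.imread('pics/scene0.png')[150:360,150:390];b=cv2.imread('pics/top0.png')[140:290,200:440]
a=cv2.resize(a,(400,350),interpolation=2);b=cv2.resize(b,(400,250),interpolation=2)
cv2.imwrite('pics/crop1.png',np.vstack([a,b]))
E
```

```text
scene arm 909 [ 0.539  -0.2578  0.2451] [ 0.996 -0.088  0.027] [ 0.413 -0.247  0.242] [ 0.616 -0.265  0.247] z [0.2328 0.2452 0.2542 0.2556]
pillar/nozzle pts 852
   [ 0.625 -0.259  0.131] [ 0.583 -0.314  0.06 ] [ 0.75  -0.15   0.225]
lever pts 280 [0.519 0.003 0.224] [ 0.206 -0.843 -0.497] [ 0.499 -0.046  0.201] [0.535 0.037 0.243]
handle [0.517 0.024 0.192]
circ 0.03 185 [0.5104 0.0318 0.087 ]
circ 0.06 285 [0.5105 0.0315 0.0843]
circ 0.09 482 [0.5113 0.0302 0.0701]
hob ((510.0216369628906, 32.26727294921875), (237.4315948486328, 280.08782958984375), 16.998748779296875) 0.005265111628842245
cover 372 [ 0.5421 -0.0858  0.141 ] [ 0.517 -0.114  0.126] [ 0.566 -0.053  0.168]
top arm 654 [ 0.5188 -0.2495  0.2461] [-0.996  0.08  -0.05 ] [ 0.613 -0.257  0.251] [ 0.409 -0.241  0.241] z [0.2358 0.246  0.2548 0.2578]
pillar/nozzle pts 233
   [ 0.628 -0.24   0.12 ] [ 0.58  -0.35   0.061] [ 0.75  -0.152  0.216]
   [ 0.47  -0.242  0.062] [ 0.47  -0.242  0.062] [ 0.47  -0.242  0.062]
lever pts 228 [0.516 0.008 0.226] [-0.212  0.869  0.447] [ 0.498 -0.04   0.2  ] [0.532 0.057 0.247]
handle [0.504 0.046 0.193]
circ 0.06 167 [0.5092 0.0344 0.0847]
circ 0.09 568 [0.5093 0.0336 0.0718]
hob ((498.40118408203125, 30.956039428710938), (209.1785430908203, 272.8901062011719), 16.64370346069336) 0.006111739297555818
cover 293 [ 0.538  -0.0825  0.1426] [ 0.516 -0.111  0.125] [ 0.564 -0.05   0.165]
```

View pics/crop1.png

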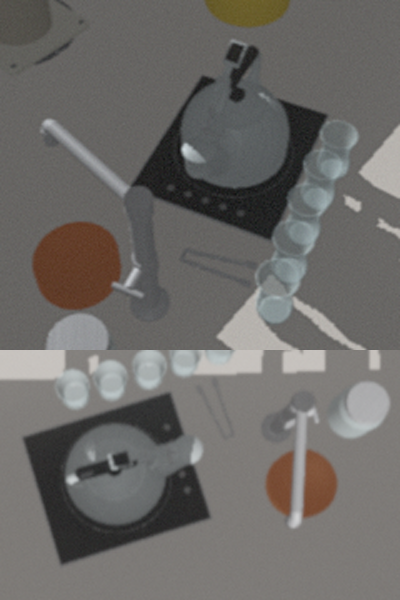

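The crop confirms it: the aluminium kettle stands on the black hob, with the spout at crop (190,150) and the lever at crop (240,60), and the tap arm is parked over the saucers. Next I shut the gripper and go to the -y side of the tube.

{"api": "step_arm", "payload": {"rows": [[[30, -8, 0], 0], [[65, -17, 0], 0], [[100, -26, 0], 0], [[135, -36, 2], 0], [[170, -45, 4], 0], [[205, -55, 6], 0], [[240, -64, 8], 0], [[275, -73, 10], 0], [[310, -83, 10], 0], [[340, -91, 10], 0], [[353, -94, 10], 0], [[353, -94, 10], 0]], "claw": 1}}

```text
clock: 2.4
eef_pos: [0.4495, -0.2957, 0.2937]
tool_rot: [0.991, 0.137, -0.0, 0.0]
ft_force: [0.1, -0.2, 0.8]
grip_width: -0.0
grasp_force: 0.0
```

```bash
python3 - <<'E'
from h import *
o=bot.get_obs(); print(o['clock'],o['eef_pos'],o['tool_rot'],o['ft_force'],o['grip_width'])
im,d,p=shot('wrist','w1.png'); T=np.array(p['pose']);print(T.round(3).tolist())
C=cloud(d,p); print('tube',C[(C[...,2]>.2)&(d>0)].mean(0))
for t in ['spout_cover','thumb_lever','kettle','swivel_arm']:
    for r in bot.trace(t,'wrist')[:2]:
        m=r['pixels']&(d>0);print(t,r['score'],r['uv'],np.median(C[m],0).round(4) if m.any() else '')
# fingertip extents in scene
im,d,p=shot('scene','s1.png');C=cloud(d,p)
q=o['eef_pos'];m=(d>0)&(np.abs(C[...,0]-q[0])<.06)&(np.abs(C[...,1]-q[1])<.06)&(C[...,2]>.2)&(C[...,2]<.3)
P=C[m];print(len(P),P.min(0).round(3),P.max(0).round(3))
for lo in np.arange(.2,.3,.01):
    s=P[(P[:,2]>=lo)&(P[:,2]<lo+.01)]
    if len(s): print(round(lo,2),len(s),s.min(0).round(3),s.max(0).round(3))
a=cv2.imread('pics/s1.png')[130:360,100:400];b=cv2.imread('pics/w1.png')
cv2.imwrite('pics/c2.png',np.hstack([cv2.resize(a,(400,307)),cv2.resize(b,(400,300))[:300].copy() if 0 else cv2.copyMakeBorder(cv2.resize(b,(400,300)),0,7,0,0,0)]))
E
```

```text
2.4 [ 0.44954684 -0.29568572  0.29369577] [ 9.90631905e-01  1.36558853e-01 -3.30254905e-04  4.88916596e-06] [ 0.05516982 -0.16524342  0.81549053] -4.847914828354651e-05
[[0.268, 0.925, 0.271, 0.518], [-0.963, 0.257, 0.076, -0.276], [0.001, -0.282, 0.96, 0.364], [0.0, 0.0, 0.0, 1.0]]
tube [ 0.4679627  -0.28336167  0.28447025]
spout_cover 0.55 [24.4, 21.5] [ 0.5344 -0.1012  0.141 ]
kettle 0.7 [29.3, 60.0] [ 0.5129 -0.055   0.0844]
swivel_arm 0.86 [200.3, 149.2] [ 0.5013 -0.2512  0.2454]
843 [ 0.413 -0.343  0.2  ] [ 0.509 -0.239  0.3  ]
0.2 19 [ 0.415 -0.255  0.2  ] [ 0.43  -0.243  0.21 ]
0.21 23 [ 0.413 -0.255  0.21 ] [ 0.43  -0.245  0.219]
0.22 27 [ 0.419 -0.31   0.22 ] [ 0.461 -0.248  0.23 ]
0.23 72 [ 0.424 -0.313  0.23 ] [ 0.506 -0.253  0.24 ]
0.24 285 [ 0.426 -0.313  0.24 ] [ 0.509 -0.239  0.25 ]
0.25 32 [ 0.45  -0.311  0.25 ] [ 0.46  -0.284  0.26 ]
0.26 49 [ 0.448 -0.322  0.26 ] [ 0.467 -0.268  0.27 ]
0.27 126 [ 0.44  -0.331  0.27 ] [ 0.469 -0.26   0.28 ]
0.28 92 [ 0.44  -0.339  0.28 ] [ 0.472 -0.252  0.29 ]
0.29 118 [ 0.438 -0.343  0.29 ] [ 0.473 -0.246  0.3  ]
```

View pics/c2.png

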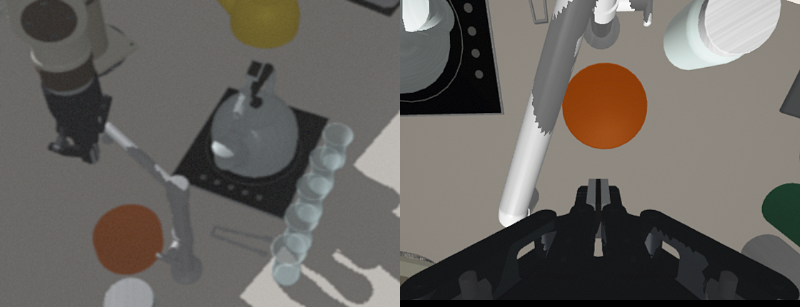

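The pictures show the closed fingertip just outside the tube, at the crop's left picture (75,150). The tube, end at right-picture (515,215), runs clear of the fingers. Next I work out the push arc.

```bash
python3 - <<'E'
import numpy as np
piv=np.array([.599,-.259]);a=np.deg2rad(15.7)
X=np.array([np.cos(a),np.sin(a)]);Y=np.array([np.sin(a),-np.cos(a)])
p0=np.array([.4495,-.2957])
for th in list(range(178,104,-4)):
    t=np.deg2rad(th);e=np.array([np.cos(t),np.sin(t)]);n=np.array([-e[1],e[0]])
    h=.009+.011*abs(n@X)+.014*abs(n@Y); q=piv+.145*e+h*n; d=(q-p0)*1000
    print(th,q.round(3),round(d@X),round(d@Y),round(h,4))
E
```

```text
178 [ 0.453 -0.28 ] 8 -14 0.0257
174 [ 0.452 -0.27 ] 9 -24 0.0261
170 [ 0.452 -0.26 ] 12 -34 0.0264
166 [ 0.452 -0.25 ] 15 -44 0.0266
162 [ 0.453 -0.24 ] 18 -53 0.0268
158 [ 0.455 -0.23 ] 23 -62 0.0268
154 [ 0.457 -0.219] 28 -71 0.0268
150 [ 0.46 -0.21] 34 -80 0.0267
146 [ 0.464 -0.2  ] 40 -88 0.0264
142 [ 0.469 -0.19 ] 47 -96 0.0262
138 [ 0.474 -0.181] 55 -104 0.0258
134 [ 0.48  -0.172] 63 -111 0.0253
130 [ 0.487 -0.164] 72 -117 0.0248
126 [ 0.494 -0.156] 81 -122 0.0242
122 [ 0.502 -0.148] 91 -127 0.0235
118 [ 0.511 -0.142] 101 -132 0.0227
114 [ 0.52  -0.135] 111 -135 0.0219
110 [ 0.53 -0.13] 122 -138 0.021
106 [ 0.54  -0.125] 133 -140 0.0201
```

{"api": "step_arm", "payload": {"rows": [[[8, -14, 0], 0], [[9, -24, 0], 0], [[12, -34, 0], 0], [[15, -44, 0], 0], [[18, -53, 0], 0], [[23, -62, 0], 0], [[28, -71, 0], 0], [[34, -80, 0], 0], [[40, -88, 0], 0], [[47, -96, 0], 0], [[55, -104, 0], 0]]}}

```text
clock: 4.08
eef_pos: [0.4745, -0.1803, 0.2938]
tool_rot: [0.991, 0.136, -0.0, -0.0]
ft_force: [-0.6, -1.0, 0.5]
grip_width: 0.0
grasp_force: 0.5
```

{"api": "step_arm", "payload": {"rows": [[[8, -7, 0], 0], [[17, -13, 0], 0], [[26, -18, 0], 0], [[36, -23, 0], 0], [[41, -25, 0], 0], [[41, -25, 0], 0]]}}

```text
clock: 4.82
eef_pos: [0.5074, -0.1453, 0.2938]
tool_rot: [0.991, 0.136, 0.0, -0.0]
ft_force: [0.4, 0.7, 0.4]
grip_width: -0.0001
grasp_force: 0.0
```

```bash
cat > look.py <<'E'
from h import *
import sys
o=bot.get_obs(); print(o['clock'],o['eef_pos'].round(4) if hasattr(o['eef_pos'],'round') else o['eef_pos'],o['ft_force'])
piv=np.array([.599,-.259])
for n in ['scene','top','wrist']:
    im,d,p=shot(n,n+sys.argv[1]+'.png');C=cloud(d,p)
    for t in ['swivel_arm','spout_cover','thumb_lever','kettle']:
        for r in bot.trace(t,n)[:2]:
            m=r['pixels']&(d>0)
            P=C[m]
            if t=='swivel_arm': P=P[(P[:,2]>.225)&(P[:,2]<.262)&(np.hypot(*(P[:,:2]-piv).T)<.2)]
            if t=='thumb_lever': P=P[P[:,2]>.19]
            if len(P)<20: continue
            c=P.mean(0);u=np.linalg.svd((P-c)[:,:2],full_matrices=0)[2][0];s=(P-c)[:,:2]@u
            print(n,t,round(r['score'],2),len(P),c.round(4),'dir',round(float(np.degrees(np.arctan2(u[1],u[0])))%180,1),(c[:2]+u*s.min()).round(4),(c[:2]+u*s.max()).round(4))
E
python3 look.py 2
```

```text
4.825 [ 0.5074 -0.1453  0.2938] [0.381903   0.67879684 0.44801598]
scene swivel_arm 0.9 838 [ 0.5716 -0.211   0.2453] dir 120.6 [ 0.5054 -0.0993] [ 0.6086 -0.2735]
scene spout_cover 0.73 265 [ 0.5433 -0.0901  0.1412] dir 99.8 [ 0.538  -0.0593] [ 0.5473 -0.1133]
scene thumb_lever 0.57 832 [ 0.5701 -0.2077  0.2441] dir 120.2 [ 0.5065 -0.0986] [ 0.6085 -0.2736]
scene thumb_lever 0.54 91 [0.2563 0.3377 0.2196] dir 27.0 [0.2856 0.3526] [0.2094 0.3139]
scene kettle 0.83 3884 [ 0.539  -0.0039  0.1153] dir 96.2 [0.515 0.218] [ 0.5508 -0.1134]
scene kettle 0.63 3059 [0.2891 0.3215 0.0996] dir 15.9 [0.0933 0.2657] [0.4201 0.3588]
top spout_cover 0.85 314 [0.1719 0.2989 0.1378] dir 22.7 [0.2008 0.3111] [0.1459 0.288 ]
top spout_cover 0.53 258 [ 0.5392 -0.0846  0.1418] dir 117.3 [ 0.5243 -0.0558] [ 0.5596 -0.1241]
top thumb_lever 0.7 209 [0.25   0.3407 0.2196] dir 27.0 [0.2812 0.3566] [0.2025 0.3166]
top thumb_lever 0.53 214 [0.5164 0.0039 0.2246] dir 104.6 [ 0.5308 -0.0511] [0.5074 0.0384]
top kettle 0.86 3276 [0.5055 0.0194 0.1224] dir 104.9 [0.4795 0.1167] [ 0.5404 -0.1116]
top kettle 0.63 3671 [0.2696 0.3345 0.1168] dir 23.1 [0.3743 0.3792] [0.1492 0.283 ]
wrist swivel_arm 0.7 16831 [ 0.5525 -0.1727  0.2439] dir 120.6 [ 0.5988 -0.2508] [ 0.5051 -0.0925]
wrist swivel_arm 0.54 16574 [ 0.5527 -0.1727  0.2439] dir 120.6 [ 0.5988 -0.2507] [ 0.5055 -0.093 ]
wrist spout_cover 0.81 3979 [ 0.5424 -0.0841  0.142 ] dir 104.0 [ 0.5337 -0.0491] [ 0.5491 -0.1106]
wrist thumb_lever 0.74 2753 [ 0.5272 -0.0253  0.2072] dir 104.2 [ 0.5216 -0.0033] [ 0.534 -0.052]
wrist kettle 0.96 33007 [ 0.5314 -0.0059  0.1245] dir 88.5 [0.5362 0.176 ] [ 0.5286 -0.1109]
```

{"api": "step_arm", "payload": {"rows": [[[6, -3, 0], 0], [[12, -5, 0], 0], [[18, -7, 0], 0], [[23, -8, 0], 0], [[26, -9, 0], 0], [[26, -9, 0], 0]]}}

```text
clock: 6.32
eef_pos: [0.5299, -0.1298, 0.2938]
tool_rot: [0.991, 0.136, 0.0, -0.0]
ft_force: [-0.8, 0.2, -0.0]
grip_width: 0.0002
grasp_force: 0.0
```

```bash
python3 look.py 3|grep -v '0.3[0-9]\{3\} '; python3 - <<'E'
import cv2,numpy as np
a=cv2.imread('pics/wrist3.png');b=cv2.imread('pics/top3.png')[130:280,220:420]
cv2.imwrite('pics/c3.png',np.hstack([cv2.resize(a,(400,300)),cv2.resize(b,(400,300))]))
E
```

```text
6.325 [ 0.5299 -0.1298  0.2938] [-0.82545988  0.23259098 -0.00831752]
scene swivel_arm 0.76 803 [ 0.5821 -0.2073  0.2455] dir 110.3 [ 0.5387 -0.0902] [ 0.6074 -0.2757]
scene spout_cover 0.7 295 [ 0.5419 -0.0881  0.1413] dir 102.1 [ 0.5349 -0.0558] [ 0.5471 -0.1126]
scene thumb_lever 0.78 216 [0.5191 0.0009 0.2231] dir 103.9 [ 0.5321 -0.0514] [0.5103 0.0366]
scene thumb_lever 0.68 438 [0.5182 0.0088 0.2135] dir 103.3 [ 0.5419 -0.0913] [0.5003 0.0842]
scene kettle 0.78 3589 [ 0.5432 -0.0027  0.1167] dir 98.0 [0.5113 0.226 ] [ 0.5585 -0.1115]
top swivel_arm 0.59 49 [ 0.5921 -0.2653  0.2537] dir 164.0 [ 0.6059 -0.2692] [ 0.5803 -0.2619]
top spout_cover 0.84 325 [0.1714 0.3    0.1331] dir 145.7 [0.1946 0.2842] [0.1217 0.3338]
top thumb_lever 0.48 239 [0.5161 0.0045 0.2234] dir 104.3 [ 0.5303 -0.0512] [0.507  0.0402]
top kettle 0.82 3224 [0.5042 0.0236 0.1205] dir 106.8 [0.4764 0.1159] [ 0.5453 -0.1128]
wrist swivel_arm 0.75 15580 [ 0.5666 -0.1603  0.2439] dir 110.1 [ 0.5981 -0.2466] [ 0.5366 -0.0782]
wrist spout_cover 0.66 3585 [ 0.5436 -0.0833  0.1411] dir 102.8 [ 0.5326 -0.0351] [ 0.5498 -0.1104]
wrist thumb_lever 0.8 3176 [ 0.5256 -0.0188  0.2107] dir 105.7 [0.5135 0.0244] [ 0.5348 -0.0515]
wrist kettle 0.69 32449 [ 0.536  -0.0012  0.1292] dir 88.4 [0.5412 0.1914] [ 0.533  -0.1104]
```

View pics/c3.png

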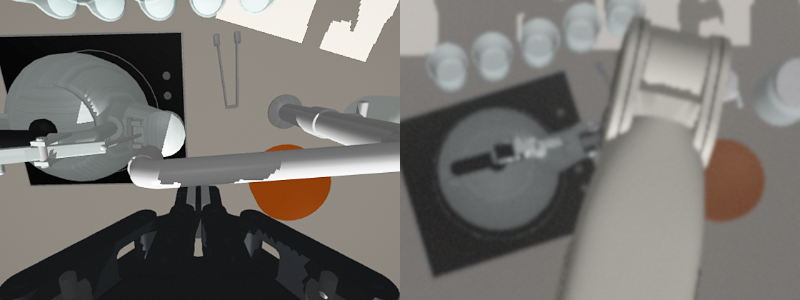

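The wrist picture shows the arm's end at (145,170), just short of being over the spout flap at (170,135). It needs about 1.6° more. I push, back off, rise and look.

{"api": "step_arm", "payload": {"rows": [[[2, -1, 0], 0], [[4, -1, 0], 0], [[4, -1, 0], 0], [[0, -1, 0], 0], [[-10, 0, 0], 0], [[-30, 0, -20], 0], [[-50, -20, -60], 0], [[-70, -60, -80], 0], [[-80, -90, -90], 0], [[-80, -110, -90], 0], [[-80, -110, -90], 0]]}}

```text
clock: 8.45
eef_pos: [0.4221, -0.0452, 0.3845]
tool_rot: [0.991, 0.137, 0.001, 0.0]
ft_force: [0.4, 0.4, -0.3]
grip_width: 0.0002
grasp_force: 0.0
```

```bash
python3 look.py 4|grep -v '0.3[0-9]\{3\} '; python3 - <<'E'
import cv2,numpy as np
a=cv2.imread('pics/wrist4.png');b=cv2.imread('pics/top4.png')[130:280,220:420]
cv2.imwrite('pics/c4.png',np.hstack([cv2.resize(a,(400,300)),cv2.resize(b,(400,300))]))
E
```

```text
8.45 [ 0.4221 -0.0452  0.3845] [ 0.41264392  0.35868568 -0.30931423]
scene swivel_arm 0.79 851 [ 0.5823 -0.2044  0.2453] dir 109.1 [ 0.5405 -0.0835] [ 0.607 -0.276]
scene spout_cover 0.83 303 [ 0.5407 -0.087   0.1409] dir 120.3 [ 0.5074 -0.0299] [ 0.5536 -0.1091]
scene thumb_lever 0.75 286 [ 5.194e-01 -5.000e-04  2.217e-01] dir 104.2 [ 0.5331 -0.0548] [0.51   0.0367]
scene kettle 0.97 3554 [ 0.544  -0.003   0.1175] dir 98.8 [0.509 0.224] [ 0.5606 -0.1108]
top swivel_arm 0.71 633 [ 0.5711 -0.1842  0.2464] dir 108.6 [ 0.6014 -0.2743] [ 0.5352 -0.0777]
top spout_cover 0.41 30 [ 0.5467 -0.0721  0.181 ] dir 158.7 [ 0.5618 -0.078 ] [ 0.4619 -0.039 ]
top spout_cover 0.18 1441 [ 0.4898 -0.2913  0.0452] dir 113.9 [ 0.4663 -0.2382] [ 0.5211 -0.3618]
top thumb_lever 0.44 150 [0.5129 0.0195 0.2331] dir 103.9 [ 0.5189 -0.0045] [0.5082 0.0385]
top kettle 0.97 2164 [0.505  0.0486 0.1263] dir 164.8 [0.5967 0.0236] [0.4282 0.0695]
wrist swivel_arm 0.69 5648 [ 0.5551 -0.131   0.2437] dir 108.7 [ 0.5372 -0.078 ] [ 0.5753 -0.1906]
wrist spout_cover 0.63 1868 [ 0.5387 -0.0808  0.1424] dir 71.1 [ 0.5492 -0.0503] [ 0.5292 -0.1085]
wrist thumb_lever 0.83 3648 [0.5184 0.0074 0.2263] dir 104.0 [0.5076 0.0508] [ 0.533  -0.0513]
wrist kettle 0.58 21919 [0.5136 0.0124 0.1393] dir 104.7 [0.4756 0.1579] [ 0.5485 -0.1208]
```

View pics/c4.png

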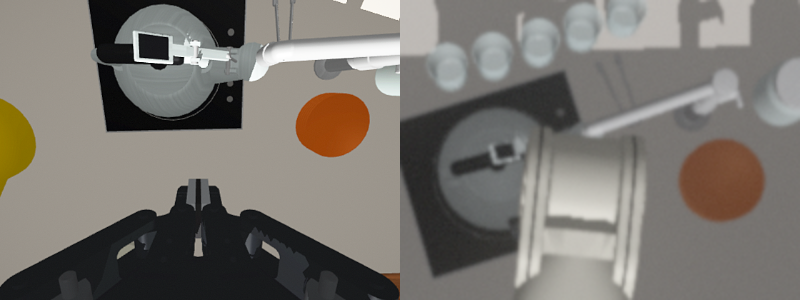

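The arm now lies over the spout, with the tube end at the left picture's (260,62) and the lever pad as the dark square at (153,47). Bearing is about 108.8° for both the tube and the estimated mouth. Next I measure the pad.

```bash
python3 - <<'E'
from h import *
im,d,p=shot('wrist');C=cloud(d,p)
w=C[46:90:6,185:245:8]; print(w[...,2].round(3))
print(C[66,214].round(4))
m=(C[...,2]>.218)&(d>0)&(C[...,0]>.46)&(C[...,0]<.56)&(C[...,1]>-.03)&(C[...,1]<.08)
P=C[m];u=np.array([.2419,-.9703]);v=np.array([.9703,.2419]);q=P[:,:2]-[.510,.0325];print(m.sum(),'along',np.percentile(q@u,[1,99]).round(4),'across',np.percentile(q@v,[1,50,99]).round(4),'z',np.percentile(P[:,2],[1,99]))
o=bot.get_obs();print(o['eef_pos'])
for nm,s in (('pad over',[.010]),):
    t=np.array([.510,.0325])+u*.010; D=t-np.array(o['eef_pos'])[:2];a=np.deg2rad(15.7);X=np.array([np.cos(a),np.sin(a)]);Y=np.array([np.sin(a),-np.cos(a)]);print(t,D@X*1e3,D@Y*1e3)
E
```

```text
[[0.114 0.242 0.238 0.235 0.232 0.122 0.122 0.123]
 [0.115 0.241 0.239 0.238 0.234 0.233 0.231 0.226]
 [0.121 0.243 0.24  0.238 0.235 0.232 0.229 0.226]
 [0.192 0.243 0.241 0.237 0.235 0.232 0.229 0.225]
 [0.195 0.24  0.239 0.236 0.235 0.233 0.231 0.225]
 [0.196 0.241 0.241 0.237 0.234 0.232 0.229 0.226]
 [0.193 0.24  0.24  0.238 0.235 0.233 0.228 0.228]
 [0.189 0.19  0.191 0.192 0.232 0.231 0.228 0.226]]
[0.5146 0.0226 0.2364]
2684 along [-0.0049  0.0404] across [-0.0106  0.0021  0.0146] z [0.21856664 0.24265252]
[ 0.42298374 -0.04573618  0.38389048]
[0.512419 0.022797] 104.64369365588793 -41.77510449769234
```

{"api": "step_arm", "payload": {"rows": [[[30, -12, 0], 0], [[60, -25, 0], 0], [[90, -37, 0], 0], [[106, -43, 0], 0], [[106, -43, 20], 0], [[106, -43, 40], 0], [[106, -43, 58], 0], [[106, -43, 60], 0], [[106, -43, 60], 0]]}}

```text
clock: 10.38
eef_pos: [0.5136, 0.0243, 0.3244]
tool_rot: [0.991, 0.136, 0.0, 0.0]
ft_force: [1.1, 0.1, 0.7]
grip_width: 0.0002
grasp_force: 0.0
```

{"api": "step_arm", "payload": {"rows": [[[0, 0, 4], 0], [[0, 0, 8], 0], [[0, 0, 12], 0], [[0, 0, 16], 0], [[0, 0, 20], 0], [[0, 0, 24], 0], [[0, 0, 26], 0], [[0, 0, 26], 0]]}}

```text
clock: 11.38
eef_pos: [0.5135, 0.0243, 0.2979]
tool_rot: [0.991, 0.136, 0.0, -0.0]
ft_force: [0.2, 0.4, 2.8]
grip_width: -0.0
grasp_force: 1.3
```

{"api": "step_arm", "payload": {"rows": [[[0, 0, 3], 0], [[0, 0, 6], 0], [[0, 0, 8], 0], [[0, 0, 9], 0], [[0, 0, 9], 0]]}}

```text
clock: 12.0
eef_pos: [0.5134, 0.0244, 0.2889]
tool_rot: [0.991, 0.136, -0.0, -0.0]
ft_force: [-0.5, 2.2, 4.4]
grip_width: -0.0002
grasp_force: 1.8
```

{"api": "step_arm", "payload": {"rows": [[[0, 0, 1], 0], [[0, 0, 2], 0], [[0, 0, 2], 0]]}}

```text
clock: 12.38
eef_pos: [0.5135, 0.0243, 0.2869]
tool_rot: [0.991, 0.136, 0.0, -0.0]
ft_force: [-0.3, 2.3, 3.8]
grip_width: -0.0002
grasp_force: 1.9
```

```bash
python3 look.py 5|grep -v '0.3[0-9]\{3\} '; python3 - <<'E'
import cv2,numpy as np
a=cv2.imread('pics/wrist5.png');b=cv2.imread('pics/scene5.png')[150:330,170:410]
cv2.imwrite('pics/c5.png',np.hstack([cv2.resize(a,(400,300)),cv2.resize(b,(400,300))]))
E
```

```text
12.375 [0.5135 0.0243 0.2869] [-0.29612545  2.27812144  3.7880091 ]
scene swivel_arm 0.69 857 [ 0.5824 -0.2049  0.2451] dir 109.0 [ 0.5404 -0.0828] [ 0.6068 -0.2759]
scene spout_cover 0.6 58 [ 0.543  -0.0716  0.1691] dir 178.7 [ 0.527  -0.0712] [ 0.5582 -0.0719]
scene spout_cover 0.42 105 [0.174  0.2924 0.1366] dir 11.2 [0.1505 0.2878] [0.2031 0.2982]
scene thumb_lever 0.76 161 [ 0.5232 -0.0086  0.2127] dir 99.8 [0.514  0.0447] [ 0.5319 -0.0586]
scene kettle 0.8 3537 [ 0.5441 -0.0025  0.1116] dir 99.6 [0.4971 0.276 ] [ 0.5621 -0.1093]
top swivel_arm 0.95 643 [ 0.5706 -0.1831  0.2461] dir 108.7 [ 0.6012 -0.2736] [ 0.535  -0.0779]
top spout_cover 0.65 245 [0.1691 0.2975 0.1377] dir 19.6 [0.1975 0.3076] [0.1465 0.2894]
top kettle 0.76 486 [ 0.5222 -0.0465  0.1337] dir 99.7 [0.4932 0.1243] [ 0.5348 -0.1205]
wrist swivel_arm 0.83 2492 [ 0.5433 -0.0845  0.2353] dir 162.3 [ 0.5547 -0.0882] [ 0.5326 -0.0811]
wrist spout_cover 0.58 3565 [ 0.5416 -0.0662  0.1741] dir 15.1 [ 0.5607 -0.0611] [ 0.4647 -0.0871]
wrist thumb_lever 0.68 4247 [ 0.5242 -0.0016  0.2132] dir 100.5 [0.5146 0.0501] [ 0.5346 -0.0579]
wrist kettle 0.7 35287 [0.5357 0.0166 0.1434] dir 97.8 [0.5193 0.1366] [ 0.5574 -0.1421]
wrist kettle 0.66 1767 [ 0.718  -0.1471  0.0561] dir 101.6 [ 0.7086 -0.1011] [ 0.725 -0.181]
```

View pics/c5.png

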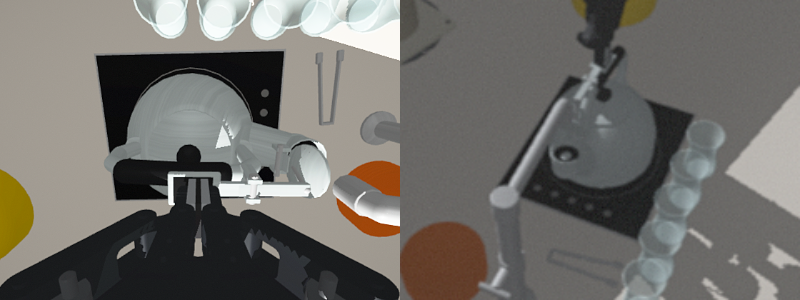

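The cover is nearly up: wrist (308,165) shows it standing, and the scene crop shows an open mouth at (565,155). The force has not yet risen at the stop, so I press on in small steps.

{"api": "step_arm", "payload": {"rows": [[[0, 0, 0.5], 0], [[0, 0, 1], 0], [[0, 0, 1], 0]]}}

```text
clock: 13.5
eef_pos: [0.5135, 0.0242, 0.2859]
tool_rot: [0.991, 0.136, -0.0, 0.0]
ft_force: [-0.6, 2.6, 3.7]
grip_width: -0.0003
grasp_force: 2.0
```

{"api": "step_arm", "payload": {"rows": [[[0, 0, 0.5], 0], [[0, 0, 1], 0], [[0, 0, 1], 0]]}}

```text
clock: 13.88
eef_pos: [0.5134, 0.0242, 0.2851]
tool_rot: [0.991, 0.136, 0.0, 0.0]
ft_force: [-1.0, 3.2, 5.3]
grip_width: 0.0001
grasp_force: 2.7
```

{"api": "step_arm", "payload": {"rows": [[[0, 0, 0.5], 0], [[0, 0, 1], 0], [[0, 0, 1], 0]]}}

```text
clock: 14.25
eef_pos: [0.5135, 0.0243, 0.285]
tool_rot: [0.991, 0.136, 0.001, 0.0]
ft_force: [-2.6, 3.1, 9.3]
grip_width: -0.0001
grasp_force: 4.7
```

```bash
python3 - <<'E'
from h import *
o=bot.get_obs();print(o['eef_pos'],o['ft_force'])
im,d,p=shot('wrist','w6.png');C=cloud(d,p)
# pad + cover slopes in kettle plane
u=np.array([.2419,-.9703]);v=np.array([.9703,.2419]);q=C[...,:2]-[.512,.033];A=q@u;B=q@v
for nm,m in (('pad/lever',(A>-.02)&(A<.06)&(abs(B)<.02)&(C[...,2]>.2)&(C[...,2]<.24)),('cover',(A>.085)&(A<.125)&(abs(B)<.03)&(C[...,2]>.14)&(C[...,2]<.2))):
    m&=d>0; print(nm,m.sum())
    for lo in np.arange(-.02,.13,.008):
        s=m&(A>=lo)&(A<lo+.008)
        if s.sum()>15: print(round(lo,3),s.sum(),np.percentile(C[s][:,2],[5,50,95]).round(4))
cv2.imwrite('pics/c6.png',cv2.resize(cv2.imread('pics/w6.png')[180:330,180:560],(760,300),interpolation=2))
E
```

```text
[0.51345211 0.02425459 0.28499536] [-2.62982131  3.10334508  9.33520931]
pad/lever 4731
-0.02 92 [0.2106 0.2121 0.2132]
-0.012 624 [0.2117 0.2135 0.2275]
-0.004 625 [0.2115 0.222  0.2387]
0.004 542 [0.2118 0.2253 0.2387]
0.012 588 [0.2117 0.2228 0.2382]
0.02 419 [0.2112 0.2133 0.236 ]
0.028 344 [0.2099 0.2132 0.2142]
0.036 406 [0.2071 0.2131 0.2144]
0.044 719 [0.2052 0.2139 0.2164]
0.052 372 [0.2107 0.2133 0.2156]
cover 3534
0.084 332 [0.1419 0.1453 0.1953]
0.092 1613 [0.1451 0.1661 0.1832]
0.1 1494 [0.1735 0.1892 0.1964]
0.108 95 [0.1909 0.1957 0.1972]
```

View pics/c6.png

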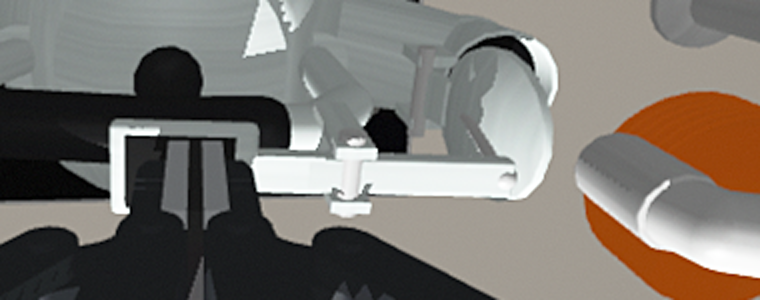

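The force jumped to 9 N and the pad is level at 0.213 m throughout, so the lever is at its stop. The crop shows the cover standing upright at (500,120) and the nozzle clear of it at (600,160). One last check that the outlet is over the mouth.

```bash
python3 - <<'E'
from h import *
from scipy.optimize import least_squares
for n in ['wrist','scene','top']:
    im,d,p=shot(n);C=cloud(d,p);c0=[.541,-.0885]
    m=(d>0)&(np.hypot(C[...,0]-c0[0],C[...,1]-c0[1])<.022)&(C[...,2]>.2)&(C[...,2]<.222);P=C[m]
    if len(P)>8:
        r=least_squares(lambda q:np.hypot(P[:,0]-q[0],P[:,1]-q[1])-.0105,c0,loss='soft_l1',f_scale=.002);print(n,len(P),'nozzle',r.x.round(4),P.mean(0).round(3))
    m=(d>0)&(np.hypot(C[...,0]-c0[0],C[...,1]-c0[1])<.04)&(C[...,2]>.128)&(C[...,2]<.142);P=C[m]
    if len(P)>8:
        r=least_squares(lambda q:np.hypot(P[:,0]-q[0],P[:,1]-q[1])-q[2],c0+[.022],loss='soft_l1',f_scale=.002);print(n,len(P),'rim',r.x.round(4),P.min(0).round(3),P.max(0).round(3))
    m=(d>0)&(C[...,2]>.03)&(C[...,2]<.085)&(abs(np.hypot(C[...,0]-.51,C[...,1]-.0325)-.086)<.012);P=C[m]
    if len(P)>30:
        r=least_squares(lambda q:np.hypot(P[:,0]-q[0],P[:,1]-q[1])-q[2],[.51,.0325,.086],loss='soft_l1',f_scale=.002);print(n,len(P),'body',r.x.round(4))
E
```

```text
wrist 1240 nozzle [ 0.5411 -0.0878] [ 0.544 -0.08   0.212]
wrist 607 rim [ 0.533  -0.0835  0.0287] [ 0.52  -0.109  0.128] [ 0.564 -0.05   0.142]
wrist 1361 body [0.5129 0.0334 0.0823]
scene 37 nozzle [ 0.5395 -0.0891] [ 0.548 -0.094  0.211]
scene 132 rim [ 0.5415 -0.0882  0.0217] [ 0.518 -0.112  0.128] [ 0.563 -0.052  0.142]
scene 651 body [0.5118 0.0303 0.0837]
top 11 nozzle [ 0.5391 -0.0863] [ 0.531 -0.083  0.209]
top 44 rim [ 0.5377 -0.079   0.0231] [ 0.517 -0.108  0.128] [ 0.562 -0.05   0.141]
top 67 body [0.5083 0.0342 0.0841]
```

Nozzle (0.540, -0.088) and mouth rim (0.5415, -0.088) agree to about 2 mm, so I hand in.

```bash
python3 -c "
from workcell import bot
o=bot.get_obs();print(o['clock'],o['ft_force'],o['eef_pos']);print(bot.job_done())"
```

```text
14.45 [-2.71939327  3.18715099  9.8374877 ] [0.51344303 0.02424637 0.28498794]
the job is handed in; nothing more can be done
None
```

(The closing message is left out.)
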